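# Lock the swivel stand and open the push-and-turn descaler bottle

### The arm

A 6-joint arm with a two-finger parallel gripper is mounted at the origin on the work surface. World frame = base frame: x ahead of the robot, y to its left, z up, the work surface at z = 0. Lengths are in m, angles in rad, forces in N, time in s.
With the tool pointing down it reaches from about 0.35 to 0.975 m from the base axis. Payload 4.9 kg.
Tool frame: the origin (TCP) lies at the very end of the fingers, on their centre line; the grasp point (between the pads) lies 19 mm behind it (grasp_offset is the distance from the TCP to the grasp point, in m); x points along the fingers, y is the direction in which the jaws open and shut, and the axes are right-handed (so a half turn about x gives the same grasp; the last joint's range is limited). The gripper opens to 85 mm and grips with 20 to 120 N. Pads are 22 mm wide; open, the fingers measure 114 mm over their backs; the gripper's body (76 mm by 85 mm) begins 54 mm behind the grasp point. The pads swing forward as they close: fully open they stand 13 mm farther back than shut.
Start: joints at [-1.314, 0.053, 1.613, -0, 1.476, -0.119], TCP at [0.229, -0.581, 0.231] pointing down, gripper open.
Joint ranges: [-3.01, 3.01], [-1.01, 2.22], [0.06, 2.58], [-1.02, 4.17], [0.09, 2.62], [-3.14, 3.14]. Speed limits (rad/s): [2.57, 2.57, 3.14, 3.14, 3.14, 3.14].

### API

Orientations are given as a rotation vector (axis times angle).
In Python, from station import get_obs, get_image, camera_model, finish_job, grasp_offset gives the robot as it stands.
- The arm moves only by the shell command python3 -m crank 'ROWS' [OPENING] [FORCE]. ROWS is JSON, a list that holds one entry, the list of rows, each a list of 4 numbers: the shift along the world's x, y, z in m, then the turn about the world's z in degrees. In form: [[[dx, dy, dz, turn], ...]]. A call has 1 to 5 rows; each row is the pose to reach, as a shift and turn from the pose commanded when the call began; what a row does not reach only later rows make up. A row lasts 1/12 s, in which the tool goes at most 41.7 mm and 7.16 degrees, less where a joint would pass 70% of its speed; a pose out of reach is approached as far as the arm can. A call with a gripper value outside its range is refused whole. OPENING is the opening, from 0 (shut) to 1 (fully open), set as the call begins (- or left out, the last holds). The fingers move at their own pace and stop on an object; FORCE is the grip in N (left out, the last holds). Time passes only in rows, so rows that repeat a pose let the fingers close. It gives the time, the measured TCP pose, the force and the opening at its end, in the units of the state.
- get_obs(): the state, without advancing time (a new reading comes with each control period).
- get_image(name): name is "scene" or "top" or "wrist"; returns (picture, depth): 420x560x3 uint8, red, green, blue; 420x560 float32, m along the optical axis (not along the pixel's ray), 0 where there is no reading.
- camera_model(name): a dict with "fx", "fy", "cx", "cy" (pixels), "xyz" and "attitude" of the camera in the world. Camera axes: x right, y down, z forward; pixel columns grow to the right and rows downward; lengths in m; the calibration is good to about 2 mm. A picture is of the moment at which its call begins: read the wrist's pose just before it. camera_model takes no time and is no camera call; for the wrist camera it gives the pose at the moment of the call.
- finish_job(): hands the job in, once; it reports no verdict.
The state is a dict: "t": time; "q": joint angles; "dq": joint speeds; "effort": joint torques, N m; "tool_pos": TCP position; "tool_rot": TCP orientation; "contact_force": force on the tool from outside, world axes, zero at the start; "wrist_torque": the same for the moment, N m; "opening": finger opening in m.
Only numpy, scipy, OpenCV 4.12 (cv2) and the standard library are available. Lean on these libraries where they do the work, as an engineer would, in place of code of your own. Each camera call takes 0.05 s, during which the arm holds its last target.

### The job

The kettle needs descaling: lock the bottle's swivel stand by moving the steel pin from its wooden block down through the eyelet of the turntable into the hole in the foot, until its head rests on the eyelet, and leave it there. Then open the safety cap of the bottle: grip it, press it down, and while pressing turn it anticlockwise (seen from above) to free it, without swinging the bottle round. Lift the cap straight up and finish while still holding it level in the gripper, about ten centimetres above where it sat, over the bottle; leave the mug, bowl and kettle alone.

Things in the scene. Friction and masses are not known exactly. Their poses are not given: they have to be found in the camera images.
- pin_center (a point): Steel locking pin, 80 mm long, about 110 g, upright (z up); point half-way up on its axis. Lower 36 mm: shaft, 10 mm in diameter, tapered tip. Upper 44 mm: round grip head, 18 mm in diameter, its lower face 4 mm below this point. At the start the shaft stands in the parking block's 14 mm hole, the head resting on the block's top.
- pin_tip (a point): Lower tip of the locking pin, on its axis, 40 mm below pin_center.
- pin_block: Wooden parking block of the pin, 60 x 60 x 42 mm, fixed; origin at the centre of its underside, on the table. The pin's hole is at its centre, 40 mm deep.
- eyelet (a point): Centre of the eyelet's mouth: vertical through hole, 14 mm in diameter, in a steel tongue 40 mm wide and 18 mm thick that sticks out of the turntable, its top face 38 mm above the table. The hole is 110 mm from the bottle's axis; the point's -x axis points outwards along the tongue.
- foot_hole (a point): Centre of the matching vertical hole (14 mm, through) in the tongue of the fixed wooden foot, at that tongue's top face, 18 mm above the table, straight under the eyelet at the start. When the pin is home its tip is about 16 mm below this point and the head rests on the eyelet tongue.
- turntable (a joint): Swivel angle of the wooden turntable (150 mm disc) that carries the bottle, rad, anticlockwise positive; 0 at the start (holes in line). It turns easily (0.04 N m) unless the pin is in; with the pin it has about 0.04 rad of play.
- cap_center (a point): White round ribbed push-and-turn cap, 52 mm in diameter, 35.5 mm high, 35 g, on the bottle's neck; point on its axis half-way up (18 mm above its lower rim), z up. Grip its upper half. It frees when pressed down about 5.5 mm and, still pressed, turned anticlockwise from above by 60 to 110 degrees (70 is good); then it lifts straight off. Unpressed it stays locked; clockwise is blocked.
- cap_seat (a point): Place of cap_center while the cap sits locked, fixed to the bottle: white, 68 mm in diameter, 80 mm high to its shoulder, upright, clamped to the centre of the turntable. z up along the bottle's axis; x axis as cap_center's while locked. The locked cap's lower rim is 6.5 mm above the shoulder, its top 160 mm above the table.
- liner (a joint): Travel of the sprung disc in the neck under the cap, m: 0 with the cap locked, not pressed; grows as the cap is pressed. Catches clear from 0.004 (about 8 N); hard stop at 0.0065 (about 11 N); -0.003 with the cap off.
- mug_center (a point): White mug, 80 mm in diameter, 92 mm high with a side handle; point on its axis 46 mm up. Bystander; mug and pin block may have changed sides.
- bowl_center (a point): Small blue bowl, 124 mm across, 58 mm high; point on its axis 29 mm up. Bystander.
- kettle_center (a point): Steel electric kettle, 156 mm in diameter, 230 mm high, side handle; point on its axis 110 mm up. Bystander.
Not all that is in view belongs to the job. Of the things that look like the part that bears cap_center, the middle-sized one is meant.

How it is judged:
By the outcome, as a careful person would: the job done as asked, in the order asked, and still so for the second after the job is handed in, while the arm keeps its last pose, push and grip.
It also fails if it takes over 61 s, if anything falls off the work surface, if the arm or the gripper's body presses on something with over 40 N, if the wrist force passes 120 N, or if a joint passes its speed limit or range.

## Working session

There is one attempt and no reset: what is moved stays moved. The work goes in short steps, Python scripts to look and compute and a shell command to move; the robot and the scene stay as the last step left them, time stands still between calls to the robot, and variables do not carry over. Pictures are saved under pics/ and viewed, and the job is handed in when it is done.

```bash
ls; mkdir -p pics; python3 - <<'E'
from station import *
import cv2
o=get_obs();print(o)
print(grasp_offset if not callable(grasp_offset) else grasp_offset())
import numpy as np
for n in ["scene","top","wrist"]:
    print(n,camera_model(n))
    im,d=get_image(n)
    cv2.imwrite(f"pics/{n}0.png",im[:,:,::-1]); np.savez(f"pics/{n}0.npz",im=im,d=d)
E
```

```text
pics
{'t': 0.0, 'q': array([-1.31397269e+00,  5.33513591e-02,  1.61430607e+00, -2.41431861e-05,
        1.47600022e+00, -1.18992726e-01]), 'dq': array([-1.28244655e-03, -4.49924565e-04,  5.81807697e-05,  2.62116398e-04,
        1.14557815e-03, -7.97783666e-04]), 'effort': array([-1.21643821e-03, -3.93693924e+01, -3.70175028e+01, -1.48644267e-04,
        7.16950977e-03, -7.68500740e-06]), 'tool_pos': array([ 0.22923242, -0.58076809,  0.23005922]), 'tool_rot': array([ 2.0166076 ,  0.38560874, -2.01694874]), 'contact_force': array([-0.59243738,  0.80228975, -0.05971876]), 'wrist_torque': array([-0.07261982, -0.00553925,  0.01331126]), 'opening': 0.08535585992616368}
0.0187
scene {'fx': 383.20021621568964, 'fy': 383.20021621568964, 'cx': 279.33754300771113, 'cy': 207.96707942242642, 'xyz': array([ 1.24524   , -0.0642971 ,  0.75031723]), 'attitude': array([-1.90027651, -1.51264069,  0.63264494])}
top {'fx': 509.3291300822814, 'fy': 509.3291300822814, 'cx': 287.7174048934118, 'cy': 223.009049789629, 'xyz': array([0.33103593, 0.12473984, 1.68834751]), 'attitude': array([-2.12151945,  2.14765917, -0.19368766])}
wrist {'fx': 349.72872526198586, 'fy': 349.72872526198586, 'cx': 282.8923010448959, 'cy': 208.9857909672093, 'xyz': array([ 0.29439619, -0.55631705,  0.37161565]), 'attitude': array([ 2.40019761, -1.63270244, -0.23071281])}
```

View pics/scene0.png

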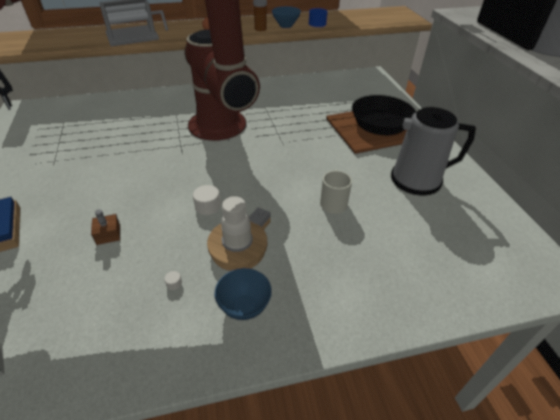

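View pics/top0.png

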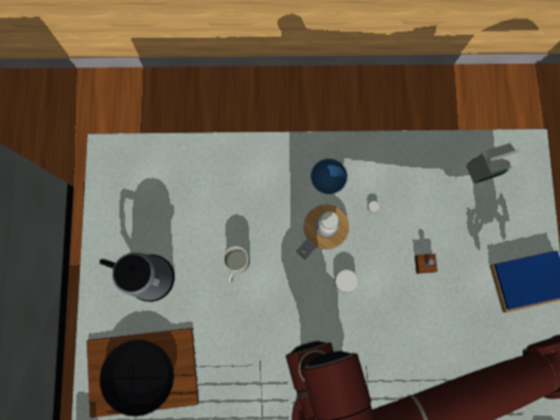

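View pics/wrist0.png

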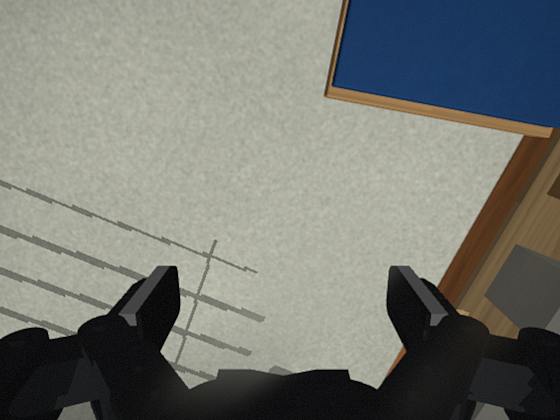

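The top view shows the pin block at about (427,263), the bottle and turntable at about (327,226) with the tongue towards (305,248), a large decoy cap at (346,281), a small one at (373,205) and the bowl at (329,176). The scene view shows the same things. Next I'll measure with rays and depth.

```bash
cat > h.py <<'E'
import numpy as np,cv2
from scipy.spatial.transform import Rotation as R
from station import *
def ray(cm,u,v):
    d=np.array([(u-cm['cx'])/cm['fx'],(v-cm['cy'])/cm['fy'],1.0])
    return R.from_rotvec(cm['attitude']).apply(d)
def onplane(cm,u,v,z):
    d=ray(cm,u,v);c=np.array(cm['xyz']);return c+d*(z-c[2])/d[2]
def cloud(cm,dep):
    v,u=np.mgrid[:dep.shape[0],:dep.shape[1]]
    p=np.stack([(u-cm['cx'])/cm['fx']*dep,(v-cm['cy'])/cm['fy']*dep,dep],-1)
    P=R.from_rotvec(cm['attitude']).apply(p.reshape(-1,3)).reshape(p.shape)+np.array(cm['xyz'])
    P[dep==0]=np.nan
    return P
def proj(cm,X):
    p=R.from_rotvec(cm['attitude']).inv().apply(np.array(X)-np.array(cm['xyz']))
    return p[0]/p[2]*cm['fx']+cm['cx'],p[1]/p[2]*cm['fy']+cm['cy']
E
python3 - <<'E'
from h import *
for n,(x0,x1,y0,y1) in {"top":(280,450,150,300),"scene":(80,290,170,310)}.items():
    f=np.load(f"pics/{n}0.npz");im=f['im'][y0:y1,x0:x1,::-1]
    cv2.imwrite(f"pics/{n}0z.png",cv2.resize(im,None,fx=3.8 if n=='scene' else 4,fy=3.8 if n=='scene' else 4,interpolation=cv2.INTER_CUBIC))
    P=cloud(camera_model(n),f['d'])
    # height bands
    Z=P[...,2]
    for nm,lo,hi,roi in [("captop",.152,.168,0),("eyelet",.030,.044,0),("blocktop",.036,.048,0),("pintop",.075,.1,0)]:
        m=((Z>lo)&(Z<hi)).astype(np.uint8); m[:y0]=0;m[y1:]=0;m[:,:x0]=0;m[:,x1:]=0
        k,l,s,c=cv2.connectedComponentsWithStats(m)
        for i in range(1,k):
            if s[i,4]>5: print(n,nm,s[i],c[i].round(1),np.nanmean(P[l==i],0).round(4))
E
```

```text
top captop [321 212  17  17 218] [329. 220.] [ 0.6059 -0.0154  0.1603]
top eyelet [312 161  33  26 138] [331. 170.] [ 0.7985 -0.038   0.0364]
top eyelet [313 179   3   4   6] [313.5 181. ] [0.7616 0.0215 0.0346]
top eyelet [336 188   4   4   7] [337.9 189.3] [ 0.7312 -0.0588  0.0387]
top eyelet [322 191   8   3   9] [325.2 192. ] [ 0.7233 -0.0167  0.0352]
top eyelet [ 296  205   53   54 1217] [322.5 230.7] [ 0.5928 -0.0042  0.0377]
top eyelet [416 254  22  20 238] [425.9 263.4] [ 0.4806 -0.3374  0.0395]
top eyelet [344 279   5   4   6] [345.8 280.2] [ 0.4296 -0.0752  0.042 ]
top blocktop [314 161  31  14  75] [330.8 165.7] [ 0.8119 -0.0374  0.0413]
top blocktop [312 171   3   4   6] [312.8 172. ] [0.7904 0.0235 0.0428]
top blocktop [311 176   3   4   6] [312.  177.2] [0.7721 0.0268 0.0448]
top blocktop [341 176   5  11  17] [343.2 179.8] [ 0.7629 -0.0774  0.0411]
top blocktop [336 188   4   4   7] [337.7 189.6] [ 0.7298 -0.0581  0.0406]
top blocktop [296 205  53  54 915] [322.8 230. ] [ 0.5945 -0.0052  0.04  ]
top blocktop [416 254  22  20 268] [426.1 263.4] [ 0.4805 -0.3376  0.0415]
[... 514 characters left out ...]
0.0375]
scene eyelet [ 207  207   64   59 1690] [240.3 242. ] [ 0.6183 -0.0069  0.037 ]
scene eyelet [ 91 213  27  24 431] [104.1 225.4] [ 0.4908 -0.3361  0.0397]
scene eyelet [218 273  51  37 341] [241.4 283.7] [ 0.7414 -0.0243  0.0368]
scene blocktop [193 185  27  21 266] [206.  195.3] [ 0.4384 -0.0735  0.0451]
scene blocktop [ 207  207   63   57 1309] [239.8 241.7] [ 0.6183 -0.0081  0.0381]
scene blocktop [ 91 213  26  22 387] [103.9 224.4] [ 0.4884 -0.3364  0.0408]
scene blocktop [217 271  52  37 288] [241.4 281.8] [ 0.7403 -0.0238  0.0422]
scene pintop [ 95 209   9   7  49] [ 98.6 212. ] [ 0.486  -0.3372  0.0826]
scene pintop [222 224  29  16 216] [236.7 233.3] [ 0.6356 -0.0157  0.0876]
```

View pics/top0z.png

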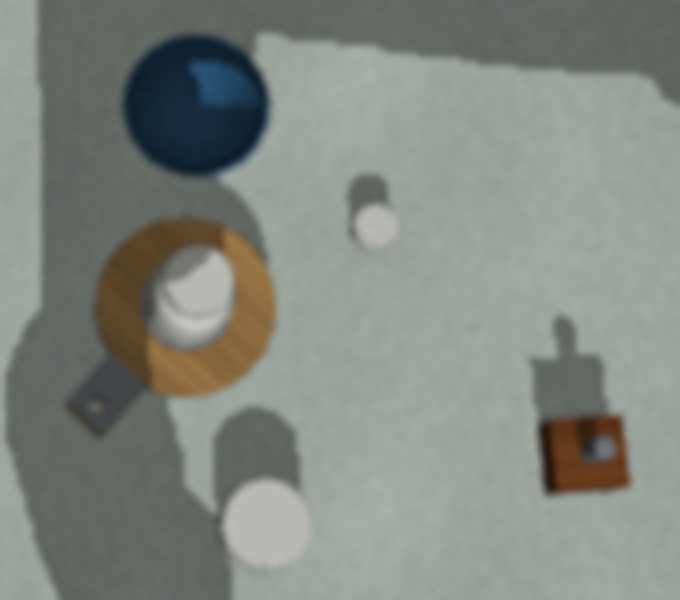

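View pics/scene0z.png

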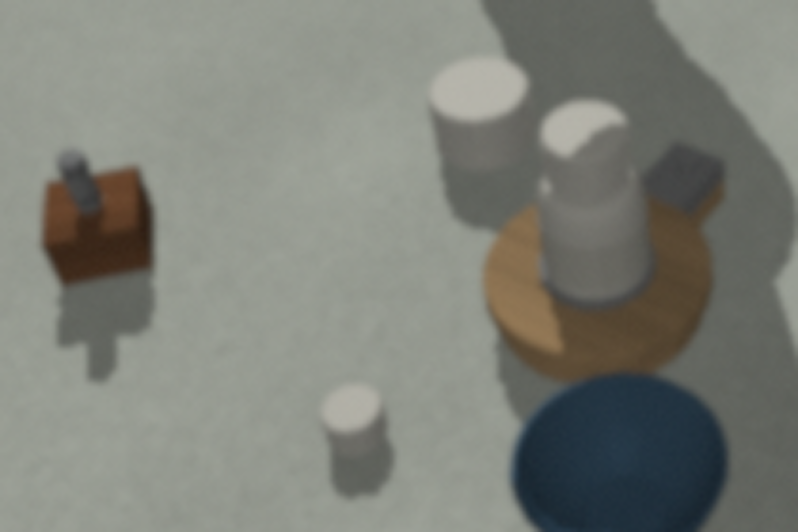

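Zoomed views: the pin head top is at top pixel (430,262), the eyelet hole at about (303.5,251), the cap top at (329,220). I'll compute the coarse targets and the tool's axes.

```bash
python3 - <<'E'
from h import *
cm=camera_model("top")
print("eye",onplane(cm,303.5,251,.038))
print("cap",onplane(cm,329,220,.160)); print("pin",onplane(cm,430.3,262.1,.086))
o=get_obs();M=R.from_rotvec(o['tool_rot']).as_matrix();print(M.round(3))
w=camera_model("wrist");print(R.from_rotvec(w['attitude']).as_matrix().round(3), M.T@(np.array(w['xyz'])-o['tool_pos']))
E
```

```text
eye [0.52613643 0.05934735 0.038     ]
cap [ 0.6058706  -0.01536565  0.16      ]
pin [ 0.4804093  -0.33856493  0.086     ]
[[-0.     0.367 -0.93 ]
 [ 0.002 -0.93  -0.367]
 [-1.    -0.002 -0.   ]]
[[ 0.367 -0.894 -0.256]
 [-0.93  -0.353 -0.1  ]
 [-0.001  0.275 -0.961]] [-0.1414164   0.00084472 -0.06961273]
```

```bash
python3 -m crank '[[[0.026,0.025,0,0],[0.052,0.05,0,0],[0.078,0.075,0,0],[0.104,0.1,0,0],[0.13,0.125,0,0]]]' 1
python3 -m crank '[[[0.026,0.025,-0.01,0],[0.052,0.05,-0.02,0],[0.078,0.075,-0.03,0],[0.1,0.098,-0.045,0],[0.121,0.117,-0.06,0]]]'
python3 -m crank '[[[0,0,0,0],[0,0,0,0]]]'
python3 - <<'E'
from h import *
o=get_obs();print(o['tool_pos'],o['contact_force'],o['t'])
cm=camera_model("wrist");im,d=get_image("wrist");np.savez("pics/w1.npz",im=im,d=d,xyz=cm['xyz'],att=cm['attitude'])
cv2.imwrite("pics/w1.png",im[:,:,::-1])
E
```

```text
t: 0.57
tool_pos: [0.3601, -0.455, 0.2309]
tool_rot: [2.016, 0.383, -2.017]
contact_force: [0.8, 0.6, 0.4]
opening: 0.0849
t: 0.98
tool_pos: [0.4817, -0.3375, 0.1709]
tool_rot: [2.016, 0.384, -2.015]
contact_force: [-0.4, -0.1, 0.3]
opening: 0.0855
t: 1.15
tool_pos: [0.4803, -0.3377, 0.1696]
tool_rot: [2.013, 0.388, -2.018]
contact_force: [-0.2, -0.3, -0.2]
opening: 0.0853
[ 0.48034183 -0.33773831  0.16959056] [-0.16590067 -0.32919129 -0.20501105] 1.15
```

View pics/w1.png

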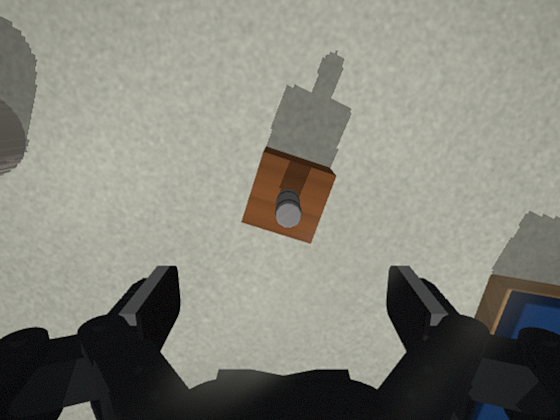

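The wrist view shows the pin head's top face at about (288,214), standing in the block (block corners about (268,150), (335,175), (310,242), (243,221)).

```bash
python3 - <<'E'
from h import *
f=np.load("pics/w1.npz");cm=camera_model("wrist");im=f['im'];cm['xyz']=f['xyz'];cm['attitude']=f['att']
P=cloud(cm,f['d']);Z=P[...,2]
m=((Z>.078)&(Z<.095)).astype(np.uint8);m[260:]=0
k,l,s,c=cv2.connectedComponentsWithStats(m)
for i in range(1,k):
    if s[i,4]>30:print(s[i],c[i],np.nanmean(P[l==i],0))
g=cv2.cvtColor(im,cv2.COLOR_RGB2GRAY)
hsv=cv2.cvtColor(im,cv2.COLOR_RGB2HSV)
print(onplane(cm,288,214.5,.086))
crop=im[180:250,240:340,::-1];cv2.imwrite("pics/w1z.png",cv2.resize(crop,None,fx=8,fy=8,interpolation=cv2.INTER_CUBIC))
for c in [(264,148),(335,175),(310,243),(243,222)]: pass
mt=((Z>.036)&(Z<.048)).astype(np.uint8);mt[260:]=0
k,l,s,c=cv2.connectedComponentsWithStats(mt)
for i in range(1,k):
    if s[i,4]>300:
        cn=np.argwhere(l==i)[:,::-1].astype(np.float32);r=cv2.minAreaRect(cn);b=cv2.boxPoints(r);print(b);print(np.mean([onplane(cm,*q,.042) for q in b],0))
E
```

```text
[275 199  26  28 560] [287.5        213.00714286] [ 0.48329984 -0.34072168  0.08420037]
[ 0.48295869 -0.3412027   0.086     ]
[[239.38956 220.85925]
 [262.5884  150.20813]
 [335.59726 174.18118]
 [312.3984  244.8323 ]]
[ 0.48272324 -0.34143739  0.042     ]
```

View pics/w1z.png

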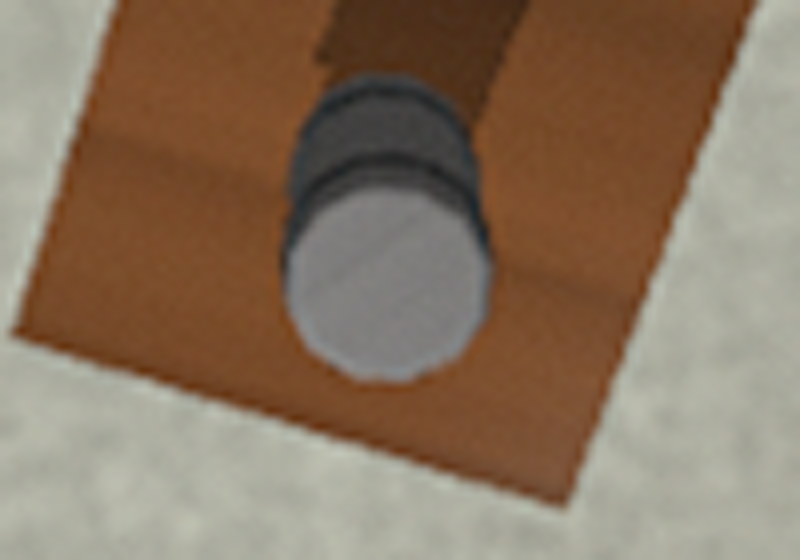

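```bash
python3 -m crank '[[[0.0025,-0.0035,-0.02,0],[0.0025,-0.0035,-0.05,0],[0.0025,-0.0035,-0.08,0],[0.0025,-0.0035,-0.105,0],[0.0025,-0.0035,-0.12,0]]]' 1
python3 -m crank '[[[0,0,0,0],[0,0,0,0],[0,0,0,0],[0,0,0,0],[0,0,0,0]]]' 0 60
python3 -m crank '[[[0,0,0,0],[0,0,0,0],[0,0,0,0],[0,0,0,0],[0,0,0,0]]]'
```

```text
t: 1.62
tool_pos: [0.4809, -0.3435, 0.049]
tool_rot: [2.016, 0.383, -2.02]
contact_force: [-0.6, -0.3, -0.7]
opening: 0.0852
t: 2.03
tool_pos: [0.4838, -0.3441, 0.0535]
tool_rot: [2.017, 0.38, -2.013]
contact_force: [0.2, -0.0, 0.3]
opening: 0.0256
t: 2.45
tool_pos: [0.4834, -0.343, 0.0532]
tool_rot: [2.016, 0.383, -2.015]
contact_force: [-1.8, 1.8, 5.3]
opening: 0.0166
```

```bash
python3 -m crank '[[[0,0,0,0],[0,0,0,0]]]'
python3 - <<'E'
from h import *
o=get_obs();print(o)
cm=camera_model("wrist");im,d=get_image("wrist");cv2.imwrite("pics/w2.png",im[:,:,::-1])
E
```

```text
t: 2.62
tool_pos: [0.4834, -0.343, 0.0532]
tool_rot: [2.016, 0.383, -2.015]
contact_force: [-2.6, 2.3, 5.7]
opening: 0.0169
{'t': 2.6167, 'q': array([-7.42694376e-01,  1.50902527e-01,  1.82216789e+00,  1.87756501e-04,
        1.16758408e+00,  4.51964976e-01]), 'dq': array([-0.00300141,  0.00089707,  0.00047497,  0.0003589 , -0.00277224,
        0.00049053]), 'effort': array([-4.64188848e-01, -3.64052761e+01, -3.14535177e+01, -1.06965587e-01,
       -8.89081769e-01, -8.32366291e-03]), 'tool_pos': array([ 0.4834422 , -0.34302858,  0.05321076]), 'tool_rot': array([ 2.01625725,  0.38284991, -2.01482345]), 'contact_force': array([-2.58089101,  2.32645301,  5.71356273]), 'wrist_torque': array([ 0.42719693,  0.41561769, -0.0379363 ]), 'opening': 0.016866973911737797}
```

View pics/w2.png

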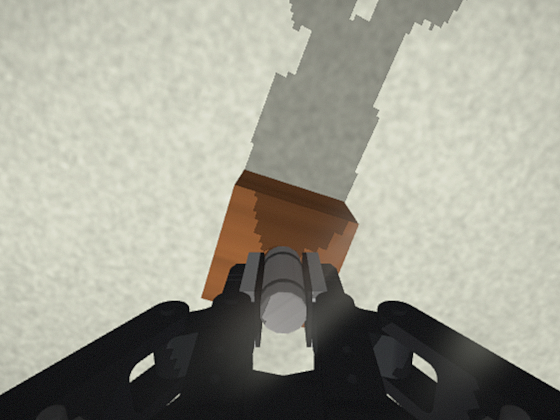

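Pin head held between the pads, its top face at (284,312), with opening 16.9 mm. I'll lift it straight up and look.

```bash
python3 -m crank '[[[0,0,0.01,0],[0,0,0.02,0],[0,0,0.035,0],[0,0,0.05,0],[0,0,0.07,0]]]'
python3 -m crank '[[[0,0,0.03,0],[0,0,0.06,0],[0,0,0.06,0],[0,0,0.06,0]]]'
python3 - <<'E'
from h import *
o=get_obs();print(o['tool_pos'],o['contact_force'],o['opening'],o['wrist_torque'])
cm=camera_model("wrist");im,d=get_image("wrist");cv2.imwrite("pics/w3.png",im[:,:,::-1])
im,d=get_image("scene");cv2.imwrite("pics/s3.png",cv2.resize(im[120:260,40:290,::-1],None,fx=3,fy=3,interpolation=cv2.INTER_CUBIC))
E
```

```text
t: 3.08
tool_pos: [0.4825, -0.3425, 0.122]
tool_rot: [2.016, 0.384, -2.017]
contact_force: [0.2, 0.1, -0.8]
opening: 0.0161
t: 3.42
tool_pos: [0.4843, -0.3442, 0.1855]
tool_rot: [2.018, 0.377, -2.009]
contact_force: [-0.4, 1.3, -0.9]
opening: 0.0163
[ 0.48432127 -0.34418705  0.18550347] [-0.36495088  1.27945058 -0.90010002] 0.01630718360892358 [-0.00762508 -0.00231389 -0.02139136]
```

View pics/w3.png

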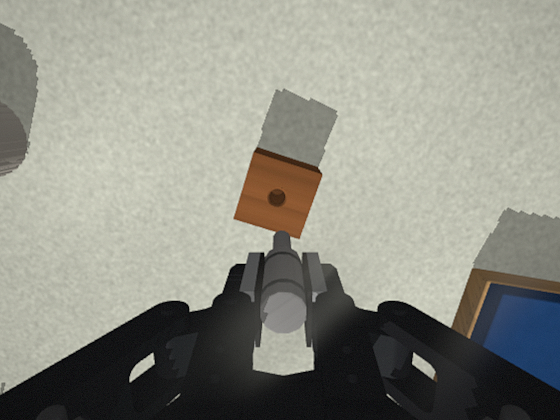

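View pics/s3.png

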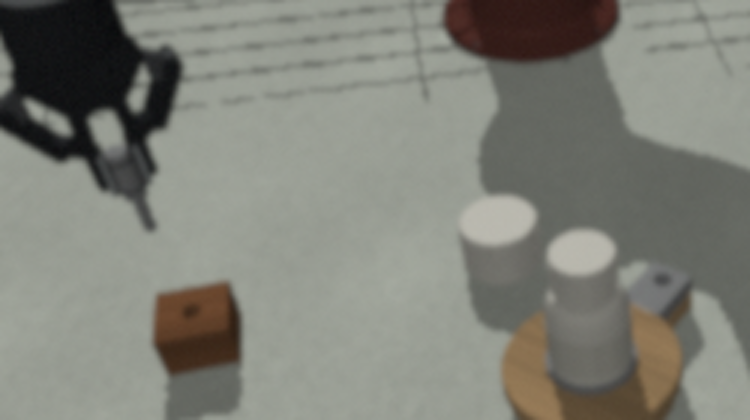

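The wrist view shows the block's hole empty at (277,198), and the pin hanging in the gripper with its tip at (282,236) and head top at (284,312). The scene view confirms the pin is lifted. I'll check its tilt, then go near the eyelet.

```bash
python3 - <<'E'
from h import *
cm=camera_model("wrist");im=cv2.imread("pics/w3.png")
cv2.imwrite("pics/w3z.png",cv2.resize(im[220:340,230:340],None,fx=5,fy=5,interpolation=cv2.INTER_CUBIC))
o=get_obs();t=o['tool_pos'];M=R.from_rotvec(o['tool_rot']).as_matrix();print(t, M[:,0])
for u,v,dz in [(284.5,312.5,.0328),(282,234,-.0472)]:
    p=onplane(cm,u,v,t[2]+dz);print(M.T@(p-t), p)
E
```

```text
[ 0.48261315 -0.3426237   0.18115005] [-2.57578894e-04  2.11965264e-04 -9.99999944e-01]
[-0.03280051  0.00147557 -0.00049879] [ 0.48362715 -0.34382018  0.21395005]
[ 0.04719976  0.00044075 -0.0006836 ] [ 0.48339865 -0.34277278  0.13395005]
```

View pics/w3z.png

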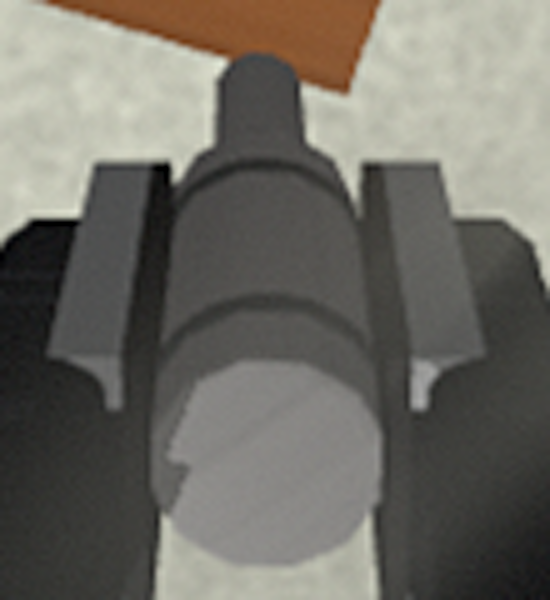

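```bash
python3 -m crank '[[[0,0.01,0.02,7],[0,0.03,0.04,14],[0,0.055,0.05,21],[0,0.08,0.05,28],[0,0.105,0.05,35]]]'
python3 -m crank '[[[0,0.025,0,7],[0,0.05,0,14],[0,0.075,0,21],[0.005,0.1,0,28],[0.01,0.125,0,35]]]'
python3 -m crank '[[[0.005,0.025,0,7],[0.01,0.05,0,14],[0.015,0.075,0,21],[0.02,0.1,0,28],[0.025,0.125,0,35]]]'
python3 -m crank '[[[0.005,0.025,0,5],[0.0085,0.047,0,10],[0.0085,0.047,0,10],[0.0085,0.047,0,10],[0.0085,0.047,0,10]]]'
python3 -m crank '[[[0,0,0,0],[0,0,0,0]]]'
python3 - <<'E'
from h import *
o=get_obs();print(o['tool_pos'],o['q'],o['opening'])
for n in ["wrist","scene"]:
    cm=camera_model(n);im,d=get_image(n);np.savez(f"pics/{n}4.npz",im=im,d=d,xyz=cm['xyz'],att=cm['attitude'])
    cv2.imwrite(f"pics/{n}4.png",im[:,:,::-1])
print(get_obs()['tool_pos'])
E
```

```text
t: 3.93
tool_pos: [0.4824, -0.2368, 0.2305]
tool_rot: [1.621, 0.879, -1.622]
contact_force: [-0.1, -0.1, -1.4]
opening: 0.0164
t: 4.35
tool_pos: [0.4918, -0.1113, 0.2292]
tool_rot: [1.185, 1.228, -1.187]
contact_force: [0.5, -0.0, -1.4]
opening: 0.017
t: 4.77
tool_pos: [0.5169, 0.0135, 0.2292]
tool_rot: [0.723, 1.45, -0.725]
contact_force: [-0.3, -0.6, -1.3]
opening: 0.0164
t: 5.18
tool_pos: [0.5257, 0.0588, 0.2298]
tool_rot: [0.593, 1.49, -0.595]
contact_force: [0.4, -0.3, -1.5]
opening: 0.0162
t: 5.35
tool_pos: [0.5261, 0.0582, 0.2309]
tool_rot: [0.594, 1.488, -0.595]
contact_force: [0.0, 0.0, -0.7]
opening: 0.0165
[0.52612747 0.05824872 0.23088089] [-3.02688728e-02 -1.77273699e-01  1.83340880e+00 -1.97881807e-04
  1.48619332e+00 -8.40604498e-01] 0.016455600772511795
[0.52629121 0.0583984  0.23120865]
```

View pics/wrist4.png

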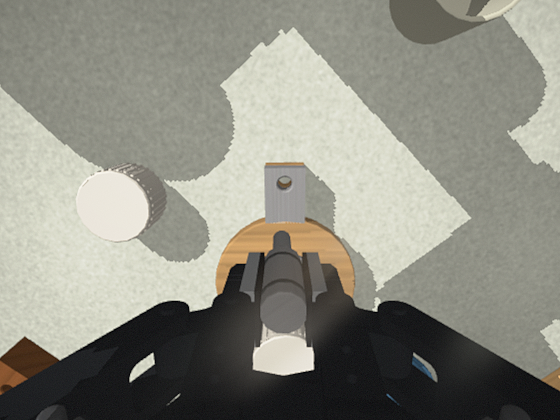

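View pics/scene4.png

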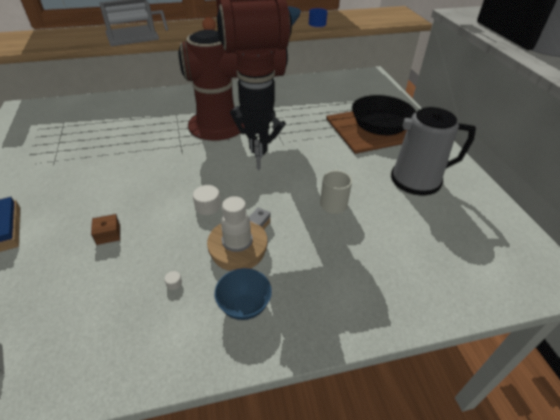

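The wrist view shows the eyelet hole at about (284,183) on the grey tongue, the pin tip at (282,236), the bottle cap under the gripper at (283,353) and the large decoy cap at left (115,205).

```bash
python3 - <<'E'
from h import *
f=np.load("pics/wrist4.npz");cm=camera_model("wrist");im=f['im'];cm['xyz']=f['xyz'];cm['attitude']=f['att']
cv2.imwrite("pics/w4z.png",cv2.resize(im[155:245,240:330,::-1],None,fx=7,fy=7,interpolation=cv2.INTER_CUBIC))
o=get_obs();t=o['tool_pos']
e=onplane(cm,284.3,183,.038);tip=onplane(cm,282,234,t[2]-.0472);top=onplane(cm,284,312.5,t[2]+.0328)
print(e,tip,top,t)
g=cv2.cvtColor(im,cv2.COLOR_RGB2GRAY)
P=cloud(cm,f['d']);Z=P[...,2]
print(np.nanmedian(Z[165:175,268:300]))
m=(g<90).astype(np.uint8);m[:170]=0;m[200:]=0;m[:,:270]=0;m[:,298:]=0
k,l,s,c=cv2.connectedComponentsWithStats(m);print(s,c)
E
```

```text
[0.52674794 0.05847436 0.038     ] [0.52514862 0.05763728 0.18400865] [0.52592524 0.05827072 0.26400865] [0.52629121 0.0583984  0.23120865]
0.0363918203003559
[[     0      0    560    420 235143]
 [   277    180     14      9     57]] [[279.49923663 209.50604526]
 [282.64912281 184.56140351]]
```

View pics/w4z.png

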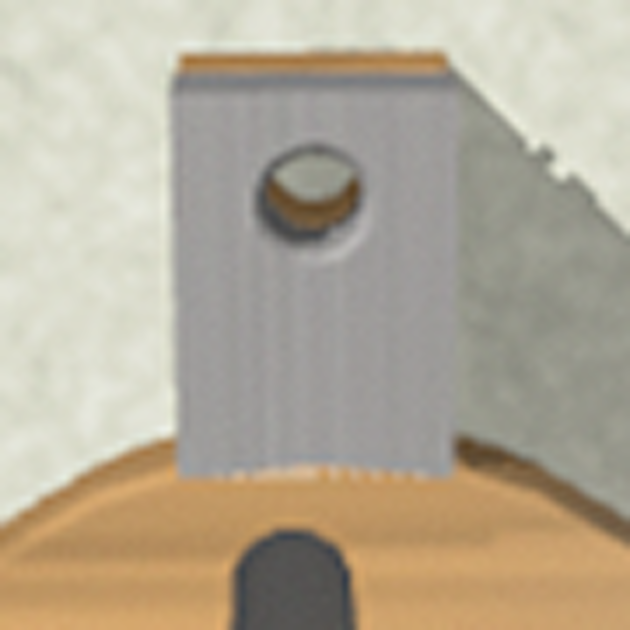

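```bash
python3 -m crank '[[[0.001,0,-0.03,0],[0.001,0,-0.06,0],[0.001,0,-0.09,0],[0.001,0,-0.115,0],[0.001,0,-0.133,0]]]'
python3 -m crank '[[[0,0,0,0],[0,0,0,0],[0,0,0,0],[0,0,0,0],[0,0,0,0]]]'
python3 - <<'E'
from h import *
o=get_obs();print(o['tool_pos'],o['opening'])
for n in ["wrist","scene"]:
    cm=camera_model(n);im,d=get_image(n);np.savez(f"pics/{n}5.npz",im=im,d=d,xyz=cm['xyz'],att=cm['attitude'])
    if n=="wrist":cv2.imwrite("pics/w5z.png",cv2.resize(im[150:340,210:360,::-1],None,fx=4,fy=3.1,interpolation=cv2.INTER_CUBIC))
    else: cv2.imwrite("pics/s5z.png",cv2.resize(im[150:260,180:320,::-1],None,fx=5,fy=5,interpolation=cv2.INTER_CUBIC))
print(get_obs()['tool_pos'])
E
```

```text
t: 5.87
tool_pos: [0.5259, 0.0586, 0.0955]
tool_rot: [0.593, 1.491, -0.595]
contact_force: [0.2, -0.1, -1.6]
opening: 0.0165
t: 6.28
tool_pos: [0.5288, 0.059, 0.1005]
tool_rot: [0.594, 1.485, -0.592]
contact_force: [0.5, -0.2, -1.0]
opening: 0.0161
[0.52881571 0.05902306 0.10047716] 0.016103655288120185
[0.52828666 0.05910723 0.09976695]
```

View pics/w5z.png

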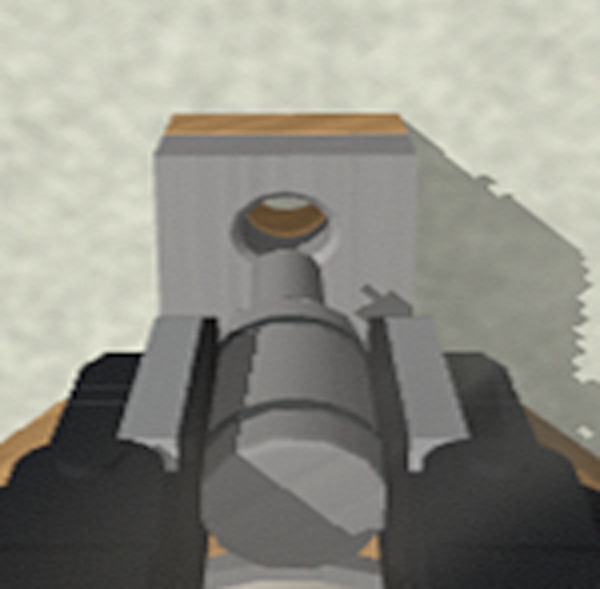

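View pics/s5z.png

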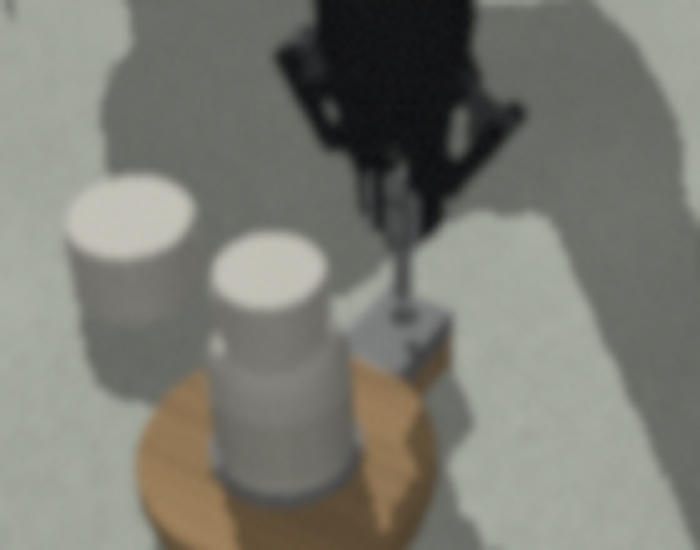

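The wrist crop shows the tip (crop 287,265 → about (281.5,235)) just below the hole mouth (crop 285,228 → about (281,223)); the scene crop shows the shaft above the hole. The arm is still settling, so I'll wait and measure again.

```bash
for i in 1 2 3; do python3 -m crank '[[[0,0,0,0],[0,0,0,0],[0,0,0,0]]]' | grep -E "tool_pos|^t:"; done
python3 - <<'E'
from h import *
o=get_obs();t=o['tool_pos'];print(t)
cm=camera_model("wrist");im,d=get_image("wrist");np.savez("pics/wrist6.npz",im=im,d=d,xyz=cm['xyz'],att=cm['attitude'])
cv2.imwrite("pics/w6z.png",cv2.resize(im[180:270,225:345,::-1],None,fx=6.6,fy=6.6,interpolation=cv2.INTER_CUBIC))
cs=camera_model("top");im,d=get_image("top");cv2.imwrite("pics/t6z.png",cv2.resize(im[200:290,270:370,::-1],None,fx=6,fy=6,interpolation=cv2.INTER_CUBIC))
for n in ("scene",):
    im,d=get_image(n);cv2.imwrite("pics/s6z.png",cv2.resize(im[180:240,230:290,::-1],None,fx=10,fy=10,interpolation=cv2.INTER_CUBIC))
E
```

```text
t: 6.63
tool_pos: [0.5274, 0.0592, 0.0985]
t: 6.88
tool_pos: [0.5273, 0.0592, 0.0982]
t: 7.13
tool_pos: [0.5273, 0.0591, 0.0983]
[0.52734641 0.05912448 0.09826393]
```

View pics/w6z.png

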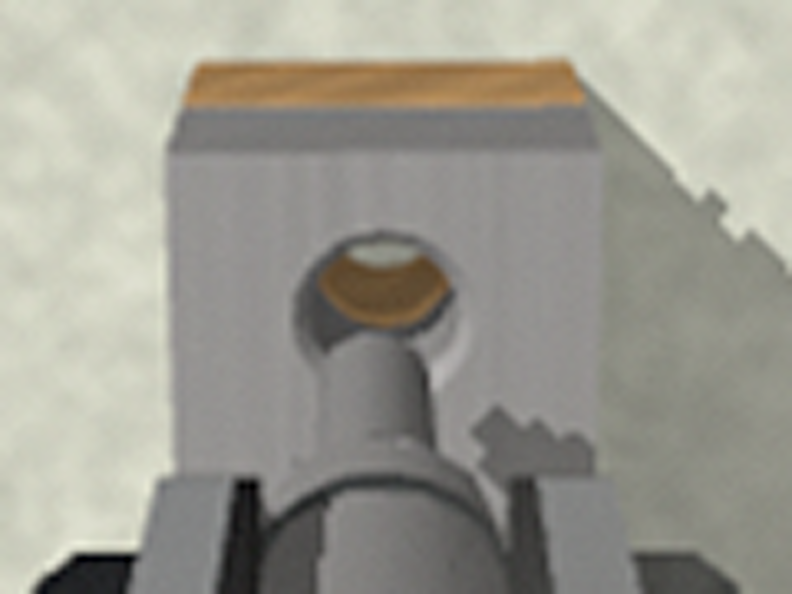

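View pics/s6z.png

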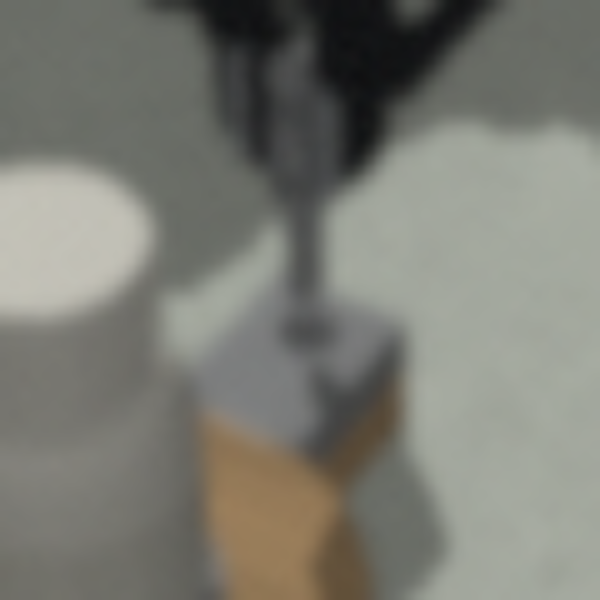

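```bash
python3 - <<'E'
from h import *
f=np.load("pics/wrist6.npz");cm=camera_model("wrist");cm['xyz']=f['xyz'];cm['attitude']=f['att']
t=get_obs()['tool_pos'];a=np.deg2rad(136.8);rad=np.array([np.cos(a),np.sin(a)]);tan=np.array([-rad[1],rad[0]])
pp=lambda n,p:print(n,p.round(4),"rel tool rad/tan mm",(1e3*(p[:2]-t[:2])@rad).round(2),(1e3*(p[:2]-t[:2])@tan).round(2))
L=onplane(cm,225+293.5/6.6-.5,180+308.5/6.6-.5,.038);Rr=onplane(cm,225+470.5/6.6-.5,180+308.5/6.6-.5,.038);pp("L",L);pp("R",Rr)
T=onplane(cm,225+382.5/6.6-.5,180+230.5/6.6-.5,.038);pp("T",T); pp("outer edge",onplane(cm,283,180+151/6.6-.5,.038))
for dz in(-.047,):
  pp("tiptop-edge",onplane(cm,281.7,230.0,t[2]+dz))
# head lower ring / shaft lateral
P=cloud(cm,f['d']);
for (u,v) in [(282,233),(282,236),(282,240),(270,215)]: print(u,v,P[v,u].round(4))
E
```

```text
L [0.5208 0.0528 0.038 ] rel tool rad/tan mm 0.45 9.1
R [0.5321 0.0647 0.038 ] rel tool rad/tan mm 0.38 -7.22
T [0.521  0.0639 0.038 ] rel tool rad/tan mm 7.93 0.86
outer edge [0.5158 0.0693 0.038 ] rel tool rad/tan mm 15.44 0.5
tiptop-edge [0.5246 0.06   0.0513] rel tool rad/tan mm 2.69 1.29
282 233 [0.524  0.0608 0.0588]
282 236 [0.5239 0.061  0.0642]
282 240 [0.5238 0.061  0.0703]
270 215 [0.5164 0.0579 0.0365]
```

Against the hole centre, the pin axis is within about 0.3 mm laterally and about 0.5 mm too far inward radially. I'll nudge it outward and go down in stages.

```bash
python3 -m crank '[[[-0.0005,0.0005,-0.005,0],[-0.0005,0.0005,-0.01,0],[-0.0005,0.0005,-0.015,0],[-0.0005,0.0005,-0.02,0],[-0.0005,0.0005,-0.02,0]]]'
python3 -m crank '[[[0,0,0,0],[0,0,0,0],[0,0,0,0],[0,0,0,0],[0,0,0,0]]]'
python3 - <<'E'
from h import *
o=get_obs();print(o['tool_pos'],o['wrist_torque'])
im,d=get_image("wrist")
cv2.imwrite("pics/w7z.png",cv2.resize(im[180:330,225:345,::-1],None,fx=4,fy=4,interpolation=cv2.INTER_CUBIC))
E
```

```text
t: 7.7
tool_pos: [0.5257, 0.0597, 0.0765]
tool_rot: [0.593, 1.491, -0.594]
contact_force: [-0.5, -0.6, -0.5]
opening: 0.0164
t: 8.12
tool_pos: [0.5271, 0.0596, 0.0786]
tool_rot: [0.593, 1.488, -0.593]
contact_force: [0.7, -0.8, -1.9]
opening: 0.0169
[0.52711609 0.05962668 0.07862216] [-0.0099185  -0.02780201 -0.00490568]
```

View pics/w7z.png

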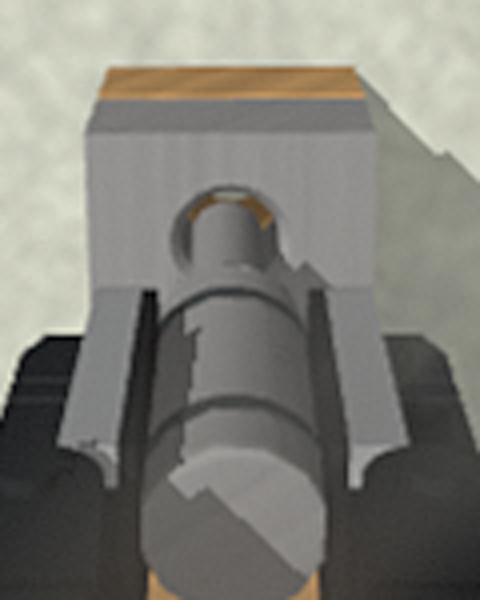

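The tip is inside the eyelet mouth (crop about (230,215)), centred, with low forces. I'll continue down.

```bash
python3 -m crank '[[[0,0,-0.004,0],[0,0,-0.008,0],[0,0,-0.012,0],[0,0,-0.016,0],[0,0,-0.02,0]]]'
python3 -m crank '[[[0,0,0,0],[0,0,0,0],[0,0,0,0],[0,0,0,0],[0,0,0,0]]]'
```

```text
t: 8.58
tool_pos: [0.5266, 0.0596, 0.0576]
tool_rot: [0.593, 1.489, -0.593]
contact_force: [-0.5, -0.1, -0.3]
opening: 0.0164
t: 9.0
tool_pos: [0.5271, 0.0596, 0.0586]
tool_rot: [0.593, 1.488, -0.593]
contact_force: [-0.2, -0.3, -0.9]
opening: 0.0159
```

```bash
python3 -m crank '[[[0,0,-0.003,0],[0,0,-0.006,0],[0,0,-0.008,0],[0,0,-0.0095,0],[0,0,-0.0095,0]]]'
python3 -m crank '[[[0,0,0,0],[0,0,0,0],[0,0,0,0],[0,0,0,0],[0,0,0,0]]]'
python3 - <<'E'
from h import *
o=get_obs();print(o['tool_pos'],o['wrist_torque'])
im,d=get_image("wrist")
cv2.imwrite("pics/w8z.png",cv2.resize(im[180:330,225:345,::-1],None,fx=4,fy=4,interpolation=cv2.INTER_CUBIC))
E
```

```text
t: 9.42
tool_pos: [0.5271, 0.0599, 0.0492]
tool_rot: [0.594, 1.488, -0.593]
contact_force: [-0.7, 0.7, 1.6]
opening: 0.0163
t: 9.83
tool_pos: [0.5271, 0.0598, 0.0492]
tool_rot: [0.594, 1.488, -0.593]
contact_force: [-2.3, 1.9, 3.8]
opening: 0.0166
[0.52709469 0.05978692 0.04917945] [0.38911475 0.27140104 0.03653021]
```

View pics/w8z.png

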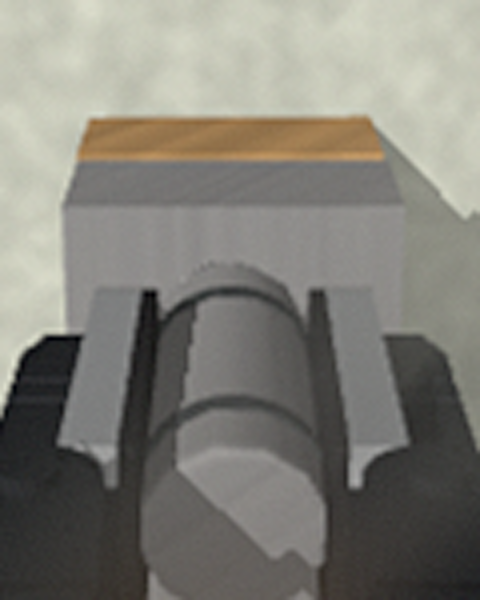

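The pin is home: TCP 0.0492 is the predicted seated height, there is a light upward reaction, and the picture shows the head's lower end on the tongue. I'll release and rise.

```bash
python3 -m crank '[[[0,0,0,0],[0,0,0,0],[0,0,0,0],[0,0,0,0],[0,0,0,0]]]' 0.6
python3 -m crank '[[[0,0,0.02,0],[0,0,0.05,0],[0,0,0.09,0],[0,0,0.13,0],[0,0,0.17,0]]]'
python3 -m crank '[[[0,0,0,0],[0,0,0,0],[0,0,0,0]]]' 1
python3 - <<'E'
from h import *
o=get_obs();print(o['tool_pos'],o['q'])
for n in ["wrist","top"]:
    cm=camera_model(n);im,d=get_image(n);np.savez(f"pics/{n}9.npz",im=im,d=d,xyz=cm['xyz'],att=cm['attitude'])
    cv2.imwrite(f"pics/{n}9.png",im[:,:,::-1])
E
```

```text
t: 10.3
tool_pos: [0.5267, 0.0595, 0.0485]
tool_rot: [0.593, 1.488, -0.594]
contact_force: [-0.5, -0.5, 0.2]
opening: 0.0511
t: 10.72
tool_pos: [0.5263, 0.0595, 0.2201]
tool_rot: [0.593, 1.489, -0.594]
contact_force: [1.8, -0.2, 0.5]
opening: 0.051
t: 10.97
tool_pos: [0.5267, 0.0596, 0.2184]
tool_rot: [0.593, 1.488, -0.593]
contact_force: [0.4, 0.6, 0.2]
opening: 0.0844
[0.52667837 0.05956565 0.21840624] [-2.77638086e-02 -1.67870104e-01  1.84602251e+00 -1.31645326e-04
  1.46368549e+00 -8.39823158e-01]
```

View pics/wrist9.png

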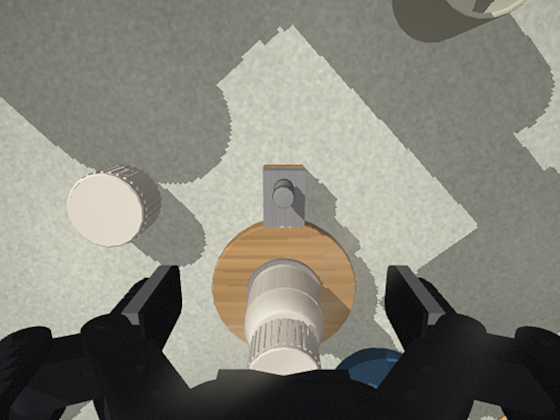

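The pin stays upright in the eyelet, its head at (283,192). I'll move above the bottle, with the wrist turned back 77° to leave room for the anticlockwise turn.

```bash
python3 -m crank '[[[0,0,0.02,-7],[0,0,0.04,-14],[0.01,-0.01,0.04,-21],[0.025,-0.025,0.04,-28],[0.04,-0.04,0.04,-35]]]'
python3 -m crank '[[[0.015,-0.015,0,-7],[0.03,-0.03,0,-14],[0.04,-0.035,0,-21],[0.04,-0.035,0,-28],[0.04,-0.035,0,-35]]]'
python3 -m crank '[[[0,0,0,-7],[0,0,0,-7],[0,0,0,-7],[0,0,0,-7],[0,0,0,-7]]]'
python3 -m crank '[[[0,0,0,0],[0,0,0,0],[0,0,0,0],[0,0,0,0],[0,0,0,0]]]'
python3 - <<'E'
from h import *
o=get_obs();print(o['tool_pos'],o['q'])
cm=camera_model("wrist");im,d=get_image("wrist");np.savez("pics/wristA.npz",im=im,d=d,xyz=cm['xyz'],att=cm['attitude'])
cv2.imwrite("pics/wristA.png",im[:,:,::-1])
P=cloud(cm,d);Z=P[...,2];m=((Z>.152)&(Z<.168)).astype(np.uint8)
k,l,s,c=cv2.connectedComponentsWithStats(m)
for i in range(1,k):
    if s[i,4]>200:
        cn,_=cv2.findContours((l==i).astype(np.uint8),cv2.RETR_EXTERNAL,cv2.CHAIN_APPROX_NONE)
        print(s[i],c[i],np.nanmean(P[l==i],0),onplane(cm,*c[i],.16),cv2.minEnclosingCircle(cn[0]))
E
```

```text
t: 11.48
tool_pos: [0.5666, 0.0195, 0.257]
tool_rot: [1.063, 1.298, -1.065]
contact_force: [-0.1, 0.1, 0.7]
opening: 0.0855
t: 11.9
tool_pos: [0.6064, -0.0159, 0.2557]
tool_rot: [1.507, 0.986, -1.513]
contact_force: [-0.7, 0.0, -0.6]
opening: 0.0854
t: 12.32
tool_pos: [0.6066, -0.0153, 0.2581]
tool_rot: [1.587, 0.911, -1.589]
contact_force: [0.3, 0.1, -1.1]
opening: 0.085
t: 12.73
tool_pos: [0.6069, -0.0154, 0.2589]
tool_rot: [1.589, 0.909, -1.589]
contact_force: [-0.8, -0.2, -0.6]
opening: 0.0852
[ 0.60691267 -0.01535241  0.25891631] [-1.47813981e-01 -4.39427997e-03  1.62505308e+00 -4.10771649e-06
  1.52072930e+00  3.83733446e-01]
[ 248  172   73   72 3976] [284.09029175 207.9582495 ] [ 0.60841328 -0.01575204  0.15864817] [ 0.6086928  -0.01526607  0.16      ] ((284.0503845214844, 207.3023223876953), 36.497962951660156)
```

View pics/wristA.png

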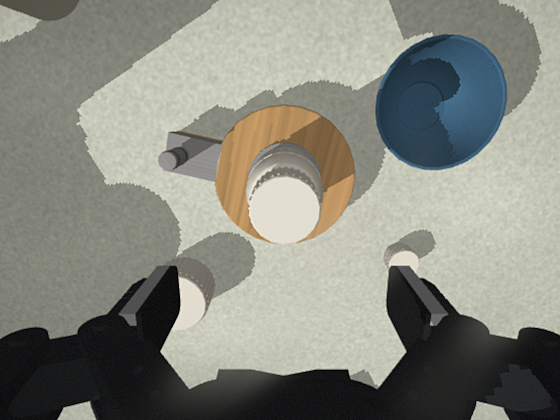

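The wrist view shows the cap's top disc centred at about (284,208) between the fingers, the pin in place at (170,158) and nothing else near. I'll work out the offset in the tool frame.

```bash
python3 - <<'E'
from h import *
f=np.load("pics/wristA.npz");cm=camera_model("wrist");cm['xyz']=f['xyz'];cm['attitude']=f['att'];im=f['im']
o=get_obs();t=o['tool_pos'];M=R.from_rotvec(o['tool_rot']).as_matrix();print(M.round(3))
hsv=cv2.cvtColor(im,cv2.COLOR_RGB2HSV);m=((hsv[...,2]>205)&(hsv[...,1]<40)).astype(np.uint8);m[:165]=0;m[255:]=0;m[:,:240]=0;m[:,330:]=0
m=cv2.morphologyEx(m,cv2.MORPH_OPEN,np.ones((5,5)))
k,l,s,c=cv2.connectedComponentsWithStats(m);i=1+np.argmax(s[1:,4]);print(s[i],c[i])
cn,_=cv2.findContours((l==i).astype(np.uint8),cv2.RETR_EXTERNAL,cv2.CHAIN_APPROX_NONE);e=cv2.fitEllipse(max(cn,key=len));print(e)
p=onplane(cm,*e[0],.16);print(p,M.T@(p-t))
g=np.load("pics/top9.npz");
E
```

```text
[[ 0.     0.862 -0.507]
 [-0.    -0.507 -0.862]
 [-1.     0.    -0.   ]]
[ 250  177   69   67 3651] [283.83347028 209.89537113]
((283.8444519042969, 209.91598510742188), (65.78975677490234, 68.82176208496094), 93.50386810302734)
[ 0.60780459 -0.01643272  0.16      ] [0.09887359 0.00130117 0.00045477]
```

```bash
python3 -m crank '[[[0,-0.001,-0.035,0],[0,-0.001,-0.07,0],[0,-0.001,-0.1,0],[0,-0.001,-0.12,0],[0,-0.001,-0.131,0]]]' 1
python3 -m crank '[[[0,0,0,0],[0,0,0,0],[0,0,0,0],[0,0,0,0],[0,0,0,0]]]'
python3 -m crank '[[[0,0,0,0],[0,0,0,0],[0,0,0,0],[0,0,0,0],[0,0,0,0]]]' 0 80
python3 -m crank '[[[0,0,0,0],[0,0,0,0],[0,0,0,0],[0,0,0,0],[0,0,0,0]]]'
python3 - <<'E'
from h import *
o=get_obs();print(o['tool_pos'],o['wrist_torque'])
im,d=get_image("wrist");cv2.imwrite("pics/wB.png",im[:,:,::-1])
im,d=get_image("scene");cv2.imwrite("pics/sB.png",cv2.resize(im[130:280,150:330,::-1],None,fx=4,fy=4,interpolation=cv2.INTER_CUBIC))
E
```

```text
t: 13.2
tool_pos: [0.6047, -0.0161, 0.1238]
tool_rot: [1.586, 0.913, -1.594]
contact_force: [0.2, 0.2, -0.1]
opening: 0.0856
t: 13.62
tool_pos: [0.6081, -0.0165, 0.13]
tool_rot: [1.591, 0.907, -1.586]
contact_force: [-1.1, 0.0, -0.4]
opening: 0.0855
t: 14.03
tool_pos: [0.6072, -0.0164, 0.1287]
tool_rot: [1.589, 0.908, -1.589]
contact_force: [-1.2, -0.8, 3.7]
opening: 0.05
t: 14.45
tool_pos: [0.6071, -0.0164, 0.1281]
tool_rot: [1.59, 0.908, -1.589]
contact_force: [-0.9, -1.0, 3.7]
opening: 0.0502
[ 0.60710958 -0.01644314  0.12805283] [-0.06472264  0.15661506 -0.01274978]
```

View pics/wB.png

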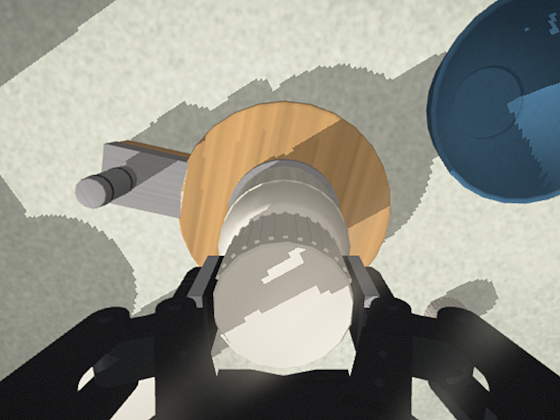

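View pics/sB.png

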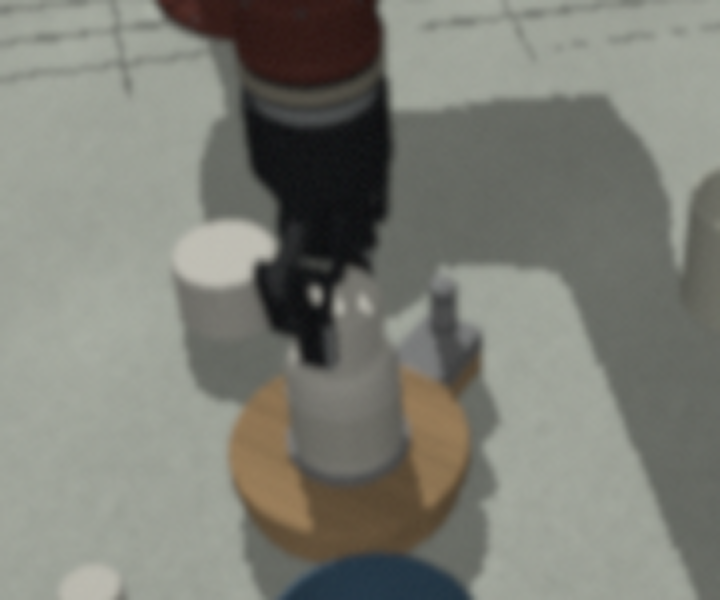

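The cap is gripped on its upper half (opening 50 mm) and the pin still stands in the eyelet. I'll press down in small steps.

```bash
python3 -m crank '[[[0,0,-0.001,0],[0,0,-0.002,0],[0,0,-0.003,0],[0,0,-0.004,0],[0,0,-0.004,0]]]'
python3 -m crank '[[[0,0,-0.0005,0],[0,0,-0.001,0],[0,0,-0.0015,0],[0,0,-0.0015,0],[0,0,-0.0015,0]]]'
python3 -m crank '[[[0,0,0,0],[0,0,0,0],[0,0,0,0],[0,0,0,0],[0,0,0,0]]]'
```

```text
t: 14.97
tool_pos: [0.6072, -0.0164, 0.1245]
tool_rot: [1.589, 0.908, -1.589]
contact_force: [-2.2, 0.2, 7.4]
opening: 0.0501
t: 15.38
tool_pos: [0.6072, -0.0164, 0.1234]
tool_rot: [1.589, 0.908, -1.589]
contact_force: [-4.0, 0.0, 9.0]
opening: 0.05
t: 15.8
tool_pos: [0.6072, -0.0164, 0.1234]
tool_rot: [1.589, 0.908, -1.589]
contact_force: [-2.3, 0.3, 9.1]
opening: 0.0502
```

```bash
python3 -m crank '[[[0,0,-0.0005,0],[0,0,-0.001,0],[0,0,-0.001,0],[0,0,-0.001,0],[0,0,-0.001,0]]]'
```

```text
t: 16.22
tool_pos: [0.6072, -0.0164, 0.1226]
tool_rot: [1.589, 0.908, -1.589]
contact_force: [-2.8, 0.5, 8.8]
opening: 0.0497
```

```bash
python3 -m crank '[[[0,0,0,4],[0,0,0,8],[0,0,0,12],[0,0,0,16],[0,0,0,20]]]'
python3 - <<'E'
from h import *
o=get_obs();print(o['tool_pos'],o['wrist_torque'],o['contact_force'])
E
```

```text
t: 16.63
tool_pos: [0.6082, -0.0165, 0.1231]
tool_rot: [1.342, 1.116, -1.337]
contact_force: [-0.8, 0.2, 8.8]
opening: 0.0501
[ 0.60819833 -0.01649059  0.12308095] [0.00932682 0.08911626 0.00872085] [-0.76416353  0.22049832  8.77862978]
```

```bash
python3 -m crank '[[[0,0,-0.0007,4],[0,0,-0.0007,8],[0,0,-0.0007,12],[0,0,-0.0007,16],[0,0,-0.0007,20]]]'
python3 -m crank '[[[0,0,0,4],[0,0,0,8],[0,0,0,12],[0,0,0,16],[0,0,0,20]]]'
python3 -m crank '[[[0,0,0,4],[0,0,0,8],[0,0,0,12],[0,0,0,15],[0,0,0,15]]]'
python3 -m crank '[[[0,0,0,0],[0,0,0,0],[0,0,0,0],[0,0,0,0]]]'
python3 - <<'E'
from h import *
o=get_obs();print(o['tool_pos'],o['wrist_torque'],o['contact_force'],R.from_rotvec(o['tool_rot']).as_matrix().round(3))
im,d=get_image("wrist");cv2.imwrite("pics/wC.png",im[:,:,::-1])
E
```

```text
t: 17.05
tool_pos: [0.6085, -0.0165, 0.1227]
tool_rot: [1.085, 1.281, -1.081]
contact_force: [-0.6, -0.3, 9.7]
opening: 0.0504
t: 17.47
tool_pos: [0.6086, -0.0165, 0.1227]
tool_rot: [0.82, 1.407, -0.817]
contact_force: [-0.0, 0.5, 8.8]
opening: 0.0501
t: 17.88
tool_pos: [0.6085, -0.0164, 0.1227]
tool_rot: [0.62, 1.477, -0.617]
contact_force: [0.2, -0.3, 9.6]
opening: 0.0502
t: 18.22
tool_pos: [0.6086, -0.0165, 0.1227]
tool_rot: [0.621, 1.476, -0.619]
contact_force: [0.2, -0.5, 8.5]
opening: 0.0498
[ 0.60856321 -0.01645232  0.12270334] [0.02420846 0.01367934 0.02247128] [ 0.16740801 -0.46141194  8.47128633] [[ 0.004  0.713  0.701]
 [-0.     0.701 -0.713]
 [-1.     0.003  0.003]]
```

View pics/wC.png

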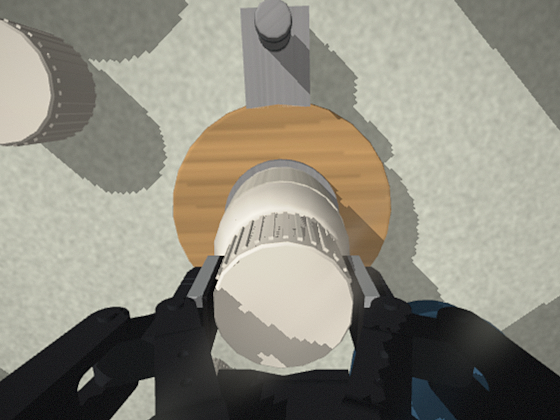

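The gripper has turned 75°, and the tongue and pin at (273,22) are still in line with no swing. I'll lift gently first and watch the force.

```bash
python3 -m crank '[[[0,0,0.004,0],[0,0,0.008,0],[0,0,0.012,0],[0,0,0.016,0],[0,0,0.02,0]]]'
python3 -m crank '[[[0,0,0,0],[0,0,0,0],[0,0,0,0]]]'
python3 - <<'E'
from h import *
im,d=get_image("scene");cv2.imwrite("pics/sD.png",cv2.resize(im[130:280,150:330,::-1],None,fx=4,fy=4,interpolation=cv2.INTER_CUBIC))
E
```

```text
t: 18.68
tool_pos: [0.6058, -0.0162, 0.1393]
tool_rot: [0.62, 1.483, -0.621]
contact_force: [-0.1, 1.3, -0.5]
opening: 0.0503
t: 18.93
tool_pos: [0.6064, -0.0163, 0.1398]
tool_rot: [0.62, 1.482, -0.621]
contact_force: [-0.6, 0.3, 0.3]
opening: 0.0502
```

View pics/sD.png

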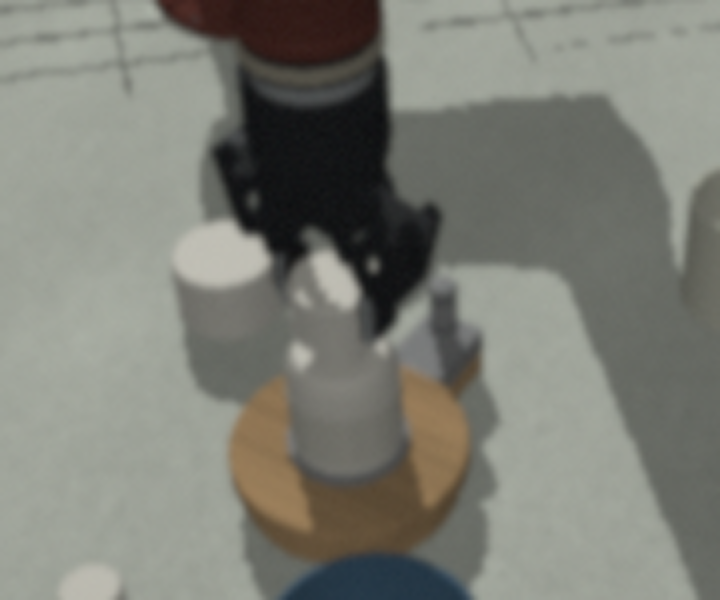

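The cap is free: 17 mm up with no pull, and the bottle upright. I'll continue straight up to about 100 mm.

```bash
python3 -m crank '[[[0,0,0.015,0],[0,0,0.035,0],[0,0,0.055,0],[0,0,0.075,0],[0,0,0.088,0]]]'
python3 -m crank '[[[0,0,0,0],[0,0,0,0],[0,0,0,0],[0,0,0,0],[0,0,0,0]]]'
python3 -m crank '[[[0,0,0,0],[0,0,0,0],[0,0,0,0],[0,0,0,0],[0,0,0,0]]]'
python3 - <<'E'
from h import *
for n in ["wrist","scene","top"]:
    cm=camera_model(n);im,d=get_image(n);np.savez(f"pics/{n}E.npz",im=im,d=d,xyz=cm['xyz'],att=cm['attitude'])
    if n=="wrist":cv2.imwrite("pics/wE.png",im[:,:,::-1])
    if n=="scene":cv2.imwrite("pics/sE.png",cv2.resize(im[90:280,130:350,::-1],None,fx=3.1,fy=3.1,interpolation=cv2.INTER_CUBIC))
    if n=="top":cv2.imwrite("pics/tE.png",cv2.resize(im[150:300,230:430,::-1],None,fx=3.8,fy=3.8,interpolation=cv2.INTER_CUBIC))
o=get_obs();print(o['tool_pos'],o['contact_force'],o['opening'],R.from_rotvec(o['tool_rot']).as_matrix()[:,0])
E
```

```text
t: 19.4
tool_pos: [0.6074, -0.0164, 0.2306]
tool_rot: [0.621, 1.478, -0.62]
contact_force: [0.3, 0.1, -0.3]
opening: 0.0501
t: 19.82
tool_pos: [0.6061, -0.0163, 0.2267]
tool_rot: [0.62, 1.483, -0.621]
contact_force: [0.5, -0.0, -1.7]
opening: 0.0502
t: 20.23
tool_pos: [0.6069, -0.0164, 0.2286]
tool_rot: [0.62, 1.48, -0.62]
contact_force: [-0.4, 0.3, 0.8]
opening: 0.0499
[ 0.60689921 -0.01634871  0.22865634] [ 0.34110922 -0.29319382 -0.06296988] 0.05012633355327277 [ 6.95159931e-05  3.77121134e-06 -9.99999998e-01]
```

View pics/wE.png

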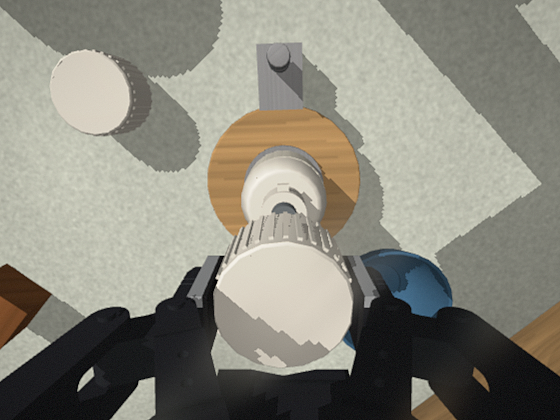

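View pics/sE.png

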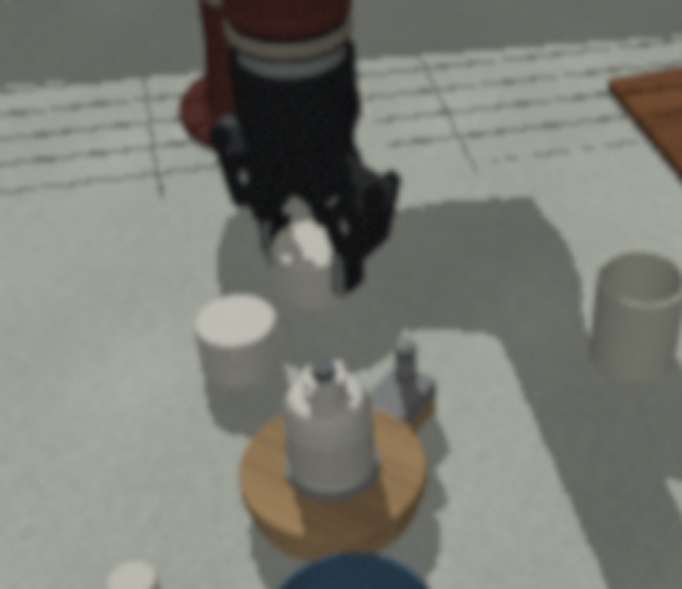

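View pics/tE.png

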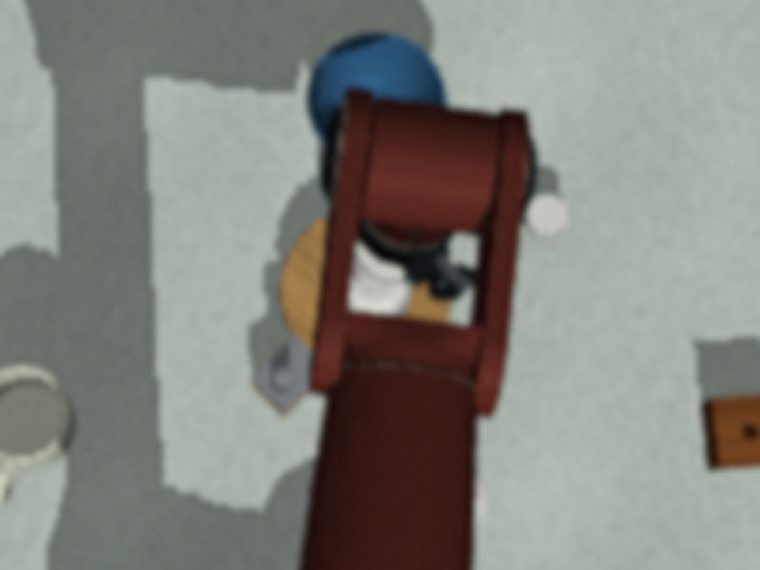

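The wrist view shows the cap held level, the bottle's bare neck below at (283,208) and the pin in the eyelet at (278,55). The scene view shows the cap clear above the open bottle, and the mug and bowl in place. One last numeric check before handing in.

```bash
python3 - <<'E'
from h import *
def ld(n):
    f=np.load(f"pics/{n}.npz");cm=camera_model(n.rstrip('0123456789ABCDE'));
    if 'xyz' in f: cm['xyz']=f['xyz'];cm['attitude']=f['att']
    return cm,f['im'],cloud(cm,f['d'])
cm,im,P=ld("wristE");Z=P[...,2]
print("cap top z",np.nanmedian(Z[290:340,250:320]),"pin top",np.nanmedian(Z[52:58,274:282]),"tongue",np.nanmedian(Z[85:100,265:295]))
print("slope",[np.nanmedian(Z[a:b,c:d]).round(4) for a,b,c,d in [(280,300,235,255),(280,300,310,330),(255,265,270,300),(345,355,270,300)]])
pin=onplane(cm,278.5,56,.082);b=get_obs()['tool_pos'];print("pin",pin,"angle",np.rad2deg(np.arctan2(pin[1]-b[1],pin[0]-b[0])))
get_obs()
E
```

```text
cap top z 0.25865026599915764 pin top 0.08044673568225039 tongue 0.036684139694715234
slope [np.float64(0.2587), np.float64(0.2587), np.float64(0.2587), np.float64(0.2587)]
pin [0.52854131 0.05761193 0.082     ] angle 136.653605870733
```

```bash
python3 -c "
from station import *
print(finish_job())"
```

```text
the job is handed in; nothing more can be done
None
```

The pin is home and the cap is off: I finished at about t = 20.4 s (limit 61 s) with the cap held level in the gripper, over the bottle.

**What I did:** I moved the pin from its block through the eyelet into the foot hole until its head rested on the tongue, then let go. I gripped the cap and pressed it 5.5 mm with about 9 N. Still pressing, I turned it 75° anticlockwise, then lifted it straight up.

**Last checks:**
- **Cap:** its top is at 0.2587 m by depth (about 0.260 m corrected), the same at four points, so it is level. That is about 100 mm above its seat, and the gripper opening is steady at 50 mm.
- **Pin:** its top is at 0.0804 m and the tongue at 0.0367 m by depth. The depth camera reads about 1.4 mm low, as on the cap, so this matches the seated height of 0.082 m.
- **Turntable:** the pin lies at 136.7° seen from the bottle, against 136.8° at the start, so no swing was seen.
- **Surroundings:** the mug and bowl look untouched, and no move went near the kettle. The largest force I read at the wrist was about 10 N.

**Disagreements:** the arm settled 1 to 5 mm off after fast moves, so I waited before each grip and fit. The cameras differed by 1 to 2 mm from each other and from the arm, which is within their stated calibration. I did not measure directly whether the cap slipped in the gripper during the turn, but it came off with no noticeable pull.

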